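# Drive a worn bushing out of a bike suspension link

## Task

Use the red-handled drift to drive the bronze bushing down and out of the bike link in the blue jig, going on gently until the drift's flange presses firmly on the orange rubber stop ring and the bushing lies in the red tray below. Then stand the drift back in its wooden block, fully home, and leave everything else alone.

Things in the scene. Friction and masses are not known exactly. Their poses are not given: they have to be found in the camera images.
- jig: Blue steel jig, 150 x 110 mm base, fixed to the bench; origin at the centre of its underside, z up, yaw varies. Two uprights carry the link with its underside 68 mm above the bench. Above the link a dark yoke on four 8 mm rods carries the stop ring with its orange cushion (see stop_axis).
- stop_axis (a point): Point of the jig 108 mm above the bench on the axis of stop ring and eye. Ring: outer diameter 38, hole 25 mm, topped by an orange rubber cushion. Its height differs each time and is NOT measured: cushion top 0 to 20 mm above this point. It yields 5 N per mm, at most 6 mm. Pressed firmly means over 6 N held for half a second; over 20 N is too hard and does damage.
- tray (a point): Centre of the floor of the jig's red catch tray, under the link between the uprights, 10 mm above the bench; 96 mm (jig x) by 65 mm (jig y) inside, lips 26 mm above the bench, open to view from the jig's +x and -x sides.
- link: Aluminium suspension link lying in the jig along the jig's y axis, 166 mm long, 36 mm wide, 22 mm thick, fixed. Origin at the underside of its middle eye (68 mm above the bench), z up. The eye is a vertical through bore of 19 mm diameter, 22 mm long, holding the bushing by a press fit.
- eye (a point): Centre of the upper mouth of the link's middle eye, 90 mm above the bench; z along the bore, up.
- bushing: Worn bronze bushing, outer diameter 18 mm, 18 mm long; origin at the centre of its lower face, z along its axis. Starts upright in the eye, lower face 0 to 4 mm above the link's underside. It resists the push with 5 to 20 N until it is wholly out below the link, then falls into the tray.
- drift: Stepped drift, 142 mm long, 0.2 to 0.42 kg; origin at the centre of its nose's flat lower end, z along its axis towards the handle. Steel nose 16 mm diameter, 64 mm long, 3 mm chamfer. Dark flange 40 mm diameter, 64 to 72 mm above the origin. Red round handle 22 mm diameter, 72 to 142 mm above. Starts upright in the block, flange resting on its top.
- block: Wooden block for the drift, 75 x 75 x 70 mm, fixed to the bench; origin at the centre of its underside, z up. A vertical through hole of 20 mm diameter in its middle.
- block_hole (a point): Centre of the upper mouth of the block's hole, 70 mm above the bench. With the drift home its origin is 6 mm above the bench, on the hole's axis.
- oil_can: Bystander: upright can, 56 mm diameter, 110 mm tall; origin at the centre of its underside.
- wrench: Bystander: steel wrench lying on the bench, about 180 mm long. Origin near its middle.
- bolt_jar: Bystander: pale jar with red lid, 60 mm diameter, 70 mm tall; origin at the centre of its underside.
Mind the look-alikes: they are no part of the job. What is meant by the drift is not green or turquoise, and is the larger of those in its own colour.

How it is judged:
By the outcome, as a careful person would: the job done as asked, in the order asked, and still so for the second after the job is handed in, with the robot touching nothing.
It also fails if it takes over 58 s, if anything falls off the work surface, if the arm or the gripper's body presses on something with over 40 N, if the wrist force passes 120 N, or if a joint passes its speed limit or range.

## Robot

A 6-joint arm with a two-finger parallel gripper is mounted at the origin on the work surface. World frame = base frame: x ahead of the robot, y to its left, z up, the work surface at z = 0. Lengths are in mm, angles in degrees, forces in N, time in s.
With the tool pointing down it reaches from about 375 to 900 mm from the base axis. Payload 3.1 kg.
Tool frame: the origin (TCP) lies midway between the tips of the shut fingers; the grasp point (between the pads) lies 19 mm behind it; z points along the fingers, y is the line along which they close (so a half turn about z gives the same grasp; the last joint's range is limited). The gripper opens to 85 mm and grips with 20 to 120 N. Pads are 22 mm wide; open, the fingers measure 114 mm over their backs; the gripper's body (76 mm by 85 mm) begins 54 mm behind the grasp point. The pads swing forward as they close: fully open they stand 13 mm farther back than shut.
Start: joints at [-78.352, 30.224, 82.088, -0, 67.689, -10.227], TCP at [232.89, -579.965, 231.31] pointing down, gripper open.
Joint ranges: [-176.69, 176.69], [-43.24, 126.21], [12.49, 139.97], [-82, 262], [0, 151.66], [-163.58, 163.58]. Speed limits (degrees/s): [159.86, 159.86, 180, 180, 180, 180].

## Interface

Orientations are given as [roll, pitch, yaw] about the fixed x, y, z axes, in that order (R = Rz(yaw) Ry(pitch) Rx(roll)).
In Python, from station import ctrl, eyes, spotter gives the robot as it stands.
- The arm moves only by the tool servo_tool, never from a script. Its argument "deltas" is a list of rows, each an object with "delta_pos": the shift along the tool's x, y, z in m, a list of three; "twist": the turn, a rotation vector about the tool's x, y, z in rad, a list of three. In form: [{"delta_pos": [tx, ty, tz], "twist": [wx, wy, wz]}, ...]. A call has exactly 10 rows; each row shifts and turns the commanded pose from where the row before left it, along the tool's axes as they then stand; what a row does not reach is not made up. A row lasts 1/12 s, in which the tool goes at most 41.7 mm and 7.16 degrees, less where a joint would pass 70% of its speed; a pose out of reach is approached as far as the arm can. A call is refused whole if a number of a shift passes 0.0417 or a number of a turn 0.125, either way. A call with a gripper value outside its range is refused whole. "grip" is the finger opening in m, from 0 to 0.0854, set as the call begins (left out, the last holds). The fingers move at their own pace and stop on an object; "grip_force" is the grip in N (left out, the last holds). Time passes only in rows, so rows that do not move let the fingers close, or fill a call up. It gives the time, the measured TCP pose, the force, the opening and the grip force at its end, in the units of the state.
- ctrl.read_state(): the state, without advancing time (a new reading comes with each control period).
- eyes.snapshot(name): name is "scene" or "side" or "wrist"; returns a dict with "color" (420x560x3 uint8, red, green, blue), "K" (3x3 intrinsics, pixels), "eye" and "rotation" of the camera in the world. Camera axes: x right, y up, looking along -z (the intrinsics and any distortion apply to the point x, -y, -z); pixel columns grow to the right and rows downward; lengths in mm; the calibration is good to about 2 mm. A picture is of the moment at which its call begins. There is no depth.
- ctrl.job_done(): hands the job in; it is judged then, once.
Trained networks look in the newest picture that a camera, given by its name, has taken for a name from the list of things; names that differ only in an ending like _2 or _b are one class to them, and where a whole thing is asked for, a point or a joint stands for the part that bears it (a point fixed in the world has none). Each returns a list of dicts, best first, with "score" (0 to 1); they miss things now and then, are a little off and sometimes report something else, mostly with a low value. They report only what shows in the picture. A call takes as long as a camera call. They do not tell look-alikes from the thing itself.
- spotter.trace(thing, camera): "pixels" (420x560 bool, what is visible of it) and "bbox" ([left, top, width, height] in pixels, round what is visible of it).
- spotter.mark_of(thing, camera): "xy" ([column, row] in pixels: a listed point, or the origin of a listed thing).
The state is a dict: "clock": time; "joints": joint angles; "qvel": joint speeds; "effort": joint torques, N m; "tool_pos": TCP position; "ee_rot": TCP orientation; "contact_force": force on the tool from outside, world axes, zero at the start; "ft_torque": the same for the moment, N m; "finger_gap": finger opening in mm; "gripper_force": force on a finger pad.
Only numpy, scipy, OpenCV 4.12 (cv2) and the standard library are available. Lean on these libraries where they do the work, as an engineer would, in place of code of your own. Each camera call takes 0.05 s, during which the arm holds its last target. There are 200 camera calls.

## Working session

There is one attempt and no reset: what is moved stays moved. The work goes in short steps, Python scripts to look and compute and a tool call to move; the robot and the scene stay as the last step left them, time stands still between calls to the robot, and variables do not carry over. Pictures are saved under pics/ and viewed, at most 10 in all, crops included, and the job is handed in when it is done.

Besides the shell and the picture viewer there is one more tool, called after "Call:" in YAML: its name, and indented under it one key for each argument. servo_tool: Moves the arm, as the interface text tells. Its arguments: {"type":"object","properties":{"deltas":{"type":"array","items":{"type":"object","properties":{"delta_pos":{"type":"array","items":{"type":"number"}},"twist":{"type":"array","items":{"type":"number"}}}}},"grip":{"type":"number"},"grip_force":{"type":"number"}},"required":["deltas"]}

```bash
mkdir -p pics; cat > h.py <<'E'
import numpy as np, cv2
from station import ctrl, eyes, spotter
def snap(n):
    return eyes.snapshot(n)
def save(s,f,crop=None,scale=1):
    im=cv2.cvtColor(s["color"],cv2.COLOR_RGB2BGR)
    if crop: x,y,w,h=crop; im=im[y:y+h,x:x+w]
    if scale!=1: im=cv2.resize(im,None,fx=scale,fy=scale,interpolation=cv2.INTER_CUBIC)
    cv2.imwrite("pics/"+f,im)
def ray(s,px):
    K=np.array(s["K"]);d=np.linalg.inv(K)@[px[0],px[1],1]
    d=np.array([d[0],-d[1],-d[2]]);R=np.array(s["rotation"])
    d=R@d;return np.array(s["eye"]),d/np.linalg.norm(d)
def atz(s,px,z):
    e,d=ray(s,px);return e+d*(z-e[2])/d[2]
def proj(s,p):
    c=np.array(s["rotation"]).T@(np.array(p)-s["eye"]);c=np.array([c[0],-c[1],-c[2]])
    q=np.array(s["K"])@c;return q[:2]/q[2]
def tri(obs):
    A=np.zeros((3,3));b=np.zeros(3)
    for s,px in obs:
        e,d=ray(s,px);M=np.eye(3)-np.outer(d,d);A+=M;b+=M@e
    return np.linalg.solve(A,b)
E
python3 - <<'E'
from h import *
S={}
for n in ["scene","side","wrist"]:
    s=S[n]=snap(n); save(s,n+"0.png"); print(n,np.round(s["eye"]),[k for k in s])
    for t in ["drift","block_hole","stop_axis","eye","tray","jig","oil_can","bolt_jar","wrench"]:
        zz=dict(drift=6,block_hole=70,stop_axis=108,eye=90,tray=10).get(t,0)
        print(t,[(np.round(r["xy"]),round(r["score"],2),np.round(atz(s,r["xy"],zz)[:2])) for r in spotter.mark_of(t,n)])
a=np.hstack([S["scene"]["color"],S["side"]["color"]])
print(S["scene"]["K"],ctrl.read_state())
E
```

```text
scene [1029.  274.  467.] ['color', 'K', 'eye', 'rotation']Traceback (most recent call last):
  File "<stdin>", line 7, in <module>
  File "h.py", line 15, in atz
    e,d=ray(s,px);return e+d*(z-e[2])/d[2]
                                      ~^^^
IndexError: invalid index to scalar variable.
```

View pics/scene0.png

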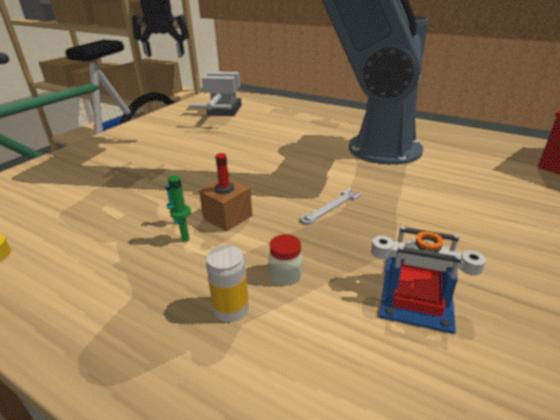

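The scene view shows the red-handled drift standing in the block at (222,172). Green (180,208) and turquoise (172,200) look-alikes stand beside it, and the jig is at (425,270). My ray code assumed the wrong rotation format, so I'll check that next.

```bash
python3 - <<'E'
from h import *
s=snap("scene"); print(s["eye"],s["rotation"],s["K"]); print(ctrl.read_state())
E
```

```text
[1029.42105446  273.82172435  466.90024796] [ 57.13510322   0.92647858 120.34338519] [[384.56619424   0.         284.14513818]
 [  0.         384.56619424 206.19592033]
 [  0.           0.           1.        ]]
{'clock': 0.15, 'joints': array([-7.83513720e+01,  3.02664434e+01,  8.21396114e+01, -3.07073946e-04,
        6.76897426e+01, -1.02265439e+01]), 'qvel': array([-0.06313504, -0.19215732, -0.21644077,  0.03070879, -0.01013892,
       -0.00637262]), 'effort': array([ 4.30378695e-04, -4.42742300e+01, -1.78276330e+01, -1.97430477e-04,
        5.61541674e-03, -1.23574068e-05]), 'tool_pos': array([ 232.78694749, -579.43855614,  230.56101619]), 'ee_rot': array([-1.79905674e+02, -1.67285301e-02,  2.18752749e+01]), 'contact_force': array([-0.20011055,  0.03560285, -0.48045643]), 'ft_torque': array([0.001162  , 0.00053739, 0.02361647]), 'gripper_force': 0.0, 'finger_gap': 85.89765598415435}
```

```bash
python3 - <<'E'
t=open('h.py').read()
t=t.replace('from station','from scipy.spatial.transform import Rotation as Ro\nfrom station').replace('    return eyes.snapshot(n)','    s=eyes.snapshot(n); s["rotation"]=Ro.from_euler("xyz",s["rotation"],degrees=True).as_matrix(); return s')
open('h.py','w').write(t)
E
python3 - <<'E'
from h import *
S={}; P={}
for n in ["scene","side","wrist"]:
    s=S[n]=snap(n); save(s,n+"0.png"); print(n,np.round(s["eye"]))
    for t in ["drift","block_hole","stop_axis","eye","tray","oil_can","bolt_jar","wrench"]:
        zz=dict(drift=6,block_hole=70,stop_axis=108,eye=90,tray=10).get(t,0)
        rs=spotter.mark_of(t,n)
        if rs: P.setdefault(t,[]).append((s,rs[0]["xy"]))
        print(t,[(np.round(r["xy"]),round(r["score"],2),np.round(atz(s,r["xy"],zz)[:2])) for r in rs])
for t in P:
    if len(P[t])>1: print("tri",t,np.round(tri(P[t]),1))
E
```

```text
scene [1029.  274.  467.]
drift [(array([184., 239.]), 0.76, array([ 614., -205.])), (array([177., 224.]), 0.49, array([ 584., -254.]))]
block_hole [(array([224., 188.]), 0.85, array([ 503., -186.]))]
stop_axis [(array([430., 238.]), 0.78, array([522., 226.]))]
eye []
tray [(array([416., 287.]), 0.95, array([530., 223.]))]
oil_can [(array([232., 310.]), 0.63, array([711., -16.]))]
bolt_jar [(array([284., 274.]), 0.87, array([598.,  13.]))]
wrench [(array([327., 204.]), 0.66, array([354., -18.]))]
side [499. 520. 567.]
drift [(array([281., 169.]), 0.84, array([ 581., -248.])), (array([356., 174.]), 0.79, array([ 425., -243.])), (array([267., 178.]), 0.69, array([ 607., -213.])), (array([286., 358.]), 0.49, array([532., 192.]))]
block_hole [(array([316., 160.]), 0.98, array([ 507., -194.])), (array([290., 385.]), 0.39, array([521., 263.]))]
stop_axis [(array([288., 338.]), 0.88, array([525., 225.]))]
eye [(array([287., 345.]), 0.72, array([527., 223.]))]
tray [(array([287., 378.]), 0.82, array([528., 223.]))]
oil_can []
bolt_jar [(array([256., 265.]), 0.89, array([598.,  19.]))]
wrench [(array([396., 264.]), 0.81, array([363.,  -1.])), (array([290., 379.]), 0.33, array([525., 219.]))]
wrist [ 306. -550.  374.]
drift []
block_hole []
stop_axis []
eye []
tray []
oil_can []
bolt_jar []
wrench []
tri drift [ 584.8 -245.2  -11.1]
tri block_hole [ 507.1 -183.4   74.8]
tri stop_axis [525.4 226.4 110.2]
tri tray [527.8 222.4   7.9]
tri bolt_jar [598.   14.3  -2.3]
tri wrench [360.4 -10.9  -0.9]
```

View pics/side0.png

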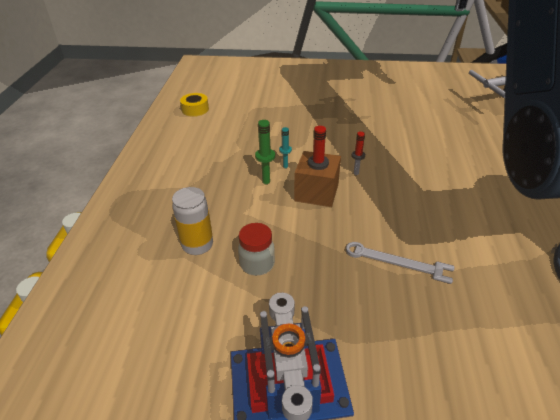

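The side view shows four candidates:
- Red in the block at (319,147).
- Small red at (360,150).
- Green at (265,150).
- Turquoise at (285,145).

The larger red one is in the block. I'll check it in a close crop while approaching.

```bash
python3 - <<'E'
import cv2
im=cv2.imread('pics/side0.png')[100:220,230:400]; cv2.imwrite('pics/c1.png',cv2.resize(im,None,fx=4,fy=4,interpolation=2))
E
```

```text
(no output)
```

View pics/c1.png

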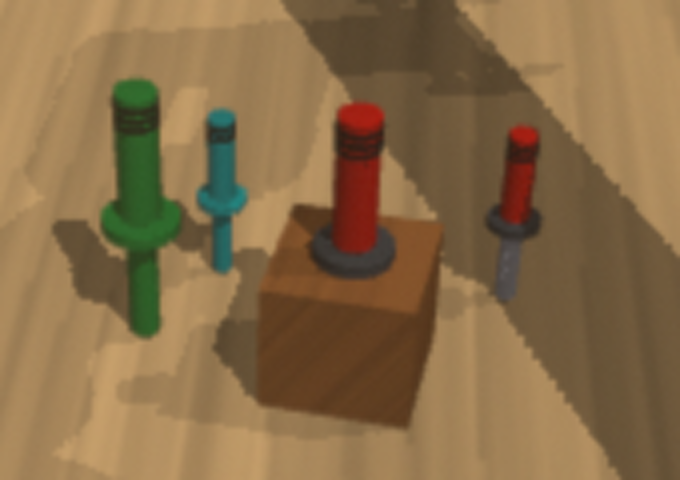

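Call:
servo_tool:
  deltas:
    - {"delta_pos":[0.02,-0.013,0],"twist":[0,0,0]}
    - {"delta_pos":[0.03,-0.02,0],"twist":[0,0,0]}
    - {"delta_pos":[0.03,-0.02,0],"twist":[0,0,0]}
    - {"delta_pos":[0.03,-0.02,0],"twist":[0,0,0]}
    - {"delta_pos":[0.03,-0.02,0],"twist":[0,0,0]}
    - {"delta_pos":[0.03,-0.02,0],"twist":[0,0,0]}
    - {"delta_pos":[0.03,-0.02,0],"twist":[0,0,0]}
    - {"delta_pos":[0.03,-0.02,0],"twist":[0,0,0]}
    - {"delta_pos":[0.03,-0.02,0],"twist":[0,0,0]}
    - {"delta_pos":[0.03,-0.02,0],"twist":[0,0,0]}
  grip: 0.0854

```text
clock: 2.33
tool_pos: [430.9, -291.4, 231.5]
ee_rot: [180.0, -0.0, 21.9]
contact_force: [-0.3, -0.6, -0.1]
finger_gap: 85.7
gripper_force: 0.0
```

Call:
servo_tool:
  deltas:
    - {"delta_pos":[0.03,-0.02,0],"twist":[0,0,0]}
    - {"delta_pos":[0.03,-0.02,0],"twist":[0,0,0]}
    - {"delta_pos":[0.02,-0.015,0],"twist":[0,0,0]}
    - {"delta_pos":[0.02,-0.01,0],"twist":[0,0,0]}
    - {"delta_pos":[0.01,-0.006,0],"twist":[0,0,0]}
    - {"delta_pos":[0,0,0],"twist":[0,0,0]}
    - {"delta_pos":[0,0,0],"twist":[0,0,0]}
    - {"delta_pos":[0,0,0],"twist":[0,0,0]}
    - {"delta_pos":[0,0,0],"twist":[0,0,0]}
    - {"delta_pos":[0,0,0],"twist":[0,0,0]}

```text
clock: 3.17
tool_pos: [505.1, -187.1, 231.3]
ee_rot: [-180.0, 0.0, 21.8]
contact_force: [-0.1, 0.4, 0.9]
finger_gap: 85.9
gripper_force: 0.0
```

```bash
python3 - <<'E'
from h import *
st=ctrl.read_state(); print(st["clock"],st["tool_pos"],st["ee_rot"])
s=snap("wrist"); save(s,"w1.png"); print(s["eye"],s["rotation"][:,2])
for t in ["drift","block_hole"]:
  zz=dict(drift=6,block_hole=70)[t]
  print(t,[(np.round(r["xy"]),round(r["score"],2),np.round(atz(s,r["xy"],zz)[:2],1)) for r in spotter.mark_of(t,"wrist")])
  print([(r["bbox"],r["score"]) for r in spotter.trace(t,"wrist")])
print(proj(s,[505,-188,78]),proj(s,[505,-188,148]))
E
```

```text
3.1667 [ 505.10955608 -187.07008414  231.28628434] [-1.79999778e+02  1.53566787e-02  2.17672361e+01]
[ 578.02917322 -157.39776967  374.01975616] [0.28649195 0.11427244 0.95124349]
drift [(array([332.,  88.]), 0.96, array([ 606.3, -201.8])), (array([308., 251.]), 0.93, array([ 425.5, -251.9])), (array([371., 140.]), 0.71, array([ 573. , -262.6])), (array([277., 170.]), 0.57, array([ 504.8, -180.3]))]
[([299.1, 249.4, 25.4, 54.9], 0.93), ([257.1, 164.6, 42.3, 64.8], 0.92), ([366.7, 132.2, 42.0, 31.4], 0.78), ([325.6, 62.3, 62.1, 50.6], 0.65)]
block_hole []
[([227.1, 124.2, 106.4, 112.4], 0.75)]
[284.0157023  188.57573239] [284.42628199 213.88521351]
```

View pics/w1.png

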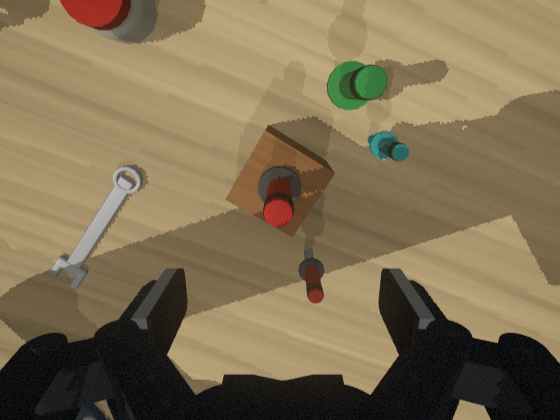

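The wrist view shows the wanted drift with its flange at (280,187) and handle top at (278,211). The small red one is at (313,280), green at (360,85) and turquoise at (390,147).

```bash
python3 - <<'E'
from h import *
s=snap("wrist")
hsv=cv2.cvtColor(s["color"],cv2.COLOR_RGB2HSV)
m=((hsv[...,0]<8)|(hsv[...,0]>172))&(hsv[...,1]>190)&(hsv[...,2]>170)
m[:,:250]=0;m[:,310:]=0;m[:160]=0;m[240:]=0
ys,xs=np.nonzero(m);print(len(xs),xs.mean(),ys.mean(),xs.min(),xs.max(),ys.min(),ys.max())
c,r=cv2.minEnclosingCircle(np.c_[xs,ys].astype(np.float32));print(c,r)
print(atz(s,(278.5,211),148),atz(s,(280,187),78))
p=atz(s,(278.5,211),148)-ctrl.read_state()["tool_pos"]
R=Ro.from_euler("xyz",ctrl.read_state()["ee_rot"],degrees=True).as_matrix();print(R.T@p)
E
```

```text
28 270.32142857142856 216.21428571428572 265 276 208 225
(272.0, 216.5) 9.013978004455566
[ 505.87611592 -182.52951728  148.        ] [ 505.46144908 -183.30234041   78.        ]
[ 1.64954664 -3.33441903 83.33221009]
```

Call:
servo_tool:
  deltas:
    - {"delta_pos":[0.0015,-0.0035,0.01],"twist":[0,0,0]}
    - {"delta_pos":[0,0,0.015],"twist":[0,0,0]}
    - {"delta_pos":[0,0,0.02],"twist":[0,0,0]}
    - {"delta_pos":[0,0,0.02],"twist":[0,0,0]}
    - {"delta_pos":[0,0,0.02],"twist":[0,0,0]}
    - {"delta_pos":[0,0,0.02],"twist":[0,0,0]}
    - {"delta_pos":[0,0,0.015],"twist":[0,0,0]}
    - {"delta_pos":[0,0,0.01],"twist":[0,0,0]}
    - {"delta_pos":[0,0,0],"twist":[0,0,0]}
    - {"delta_pos":[0,0,0],"twist":[0,0,0]}

```text
clock: 4.3
tool_pos: [505.8, -182.2, 101.2]
ee_rot: [-180.0, 0.0, 21.9]
contact_force: [0.2, -0.7, 0.5]
finger_gap: 85.3
gripper_force: 0.0
```

Call:
servo_tool:
  deltas:
    - {"delta_pos":[0,0,0],"twist":[0,0,0]}
    - {"delta_pos":[0,0,0],"twist":[0,0,0]}
    - {"delta_pos":[0,0,0],"twist":[0,0,0]}
    - {"delta_pos":[0,0,0],"twist":[0,0,0]}
    - {"delta_pos":[0,0,0],"twist":[0,0,0]}
    - {"delta_pos":[0,0,0],"twist":[0,0,0]}
    - {"delta_pos":[0,0,0],"twist":[0,0,0]}
    - {"delta_pos":[0,0,0],"twist":[0,0,0]}
    - {"delta_pos":[0,0,0],"twist":[0,0,0]}
    - {"delta_pos":[0,0,0],"twist":[0,0,0]}
  grip: 0.01
  grip_force: 70

```text
clock: 5.13
tool_pos: [506.3, -182.6, 101.9]
ee_rot: [179.9, -0.0, 21.9]
contact_force: [0.0, -1.6, 6.2]
finger_gap: 20.8
gripper_force: 68.1
```

Call:
servo_tool:
  deltas:
    - {"delta_pos":[0,0,-0.005],"twist":[0,0,0]}
    - {"delta_pos":[0,0,-0.01],"twist":[0,0,0]}
    - {"delta_pos":[0,0,-0.02],"twist":[0,0,0]}
    - {"delta_pos":[0,0,-0.02],"twist":[0,0,0]}
    - {"delta_pos":[0,0,-0.02],"twist":[0,0,0]}
    - {"delta_pos":[0,0,-0.025],"twist":[0,0,0]}
    - {"delta_pos":[0,0,-0.025],"twist":[0,0,0]}
    - {"delta_pos":[0.005,-0.01,-0.02],"twist":[0,0,0]}
    - {"delta_pos":[0.009,-0.02,-0.015],"twist":[0,0,0]}
    - {"delta_pos":[0.0138,-0.03,-0.005],"twist":[0,0,0]}

```text
clock: 5.97
tool_pos: [510.4, -117.7, 269.1]
ee_rot: [179.7, -0.2, 21.7]
contact_force: [1.5, -0.1, -2.9]
finger_gap: 20.3
gripper_force: 69.3
```

Call:
servo_tool:
  deltas:
    - {"delta_pos":[0.0145,-0.032,0],"twist":[0,0,0]}
    - {"delta_pos":[0.0145,-0.032,0],"twist":[0,0,0]}
    - {"delta_pos":[0.0145,-0.032,0],"twist":[0,0,0]}
    - {"delta_pos":[0.0145,-0.032,0],"twist":[0,0,0]}
    - {"delta_pos":[0.0145,-0.032,0],"twist":[0,0,0]}
    - {"delta_pos":[0.0145,-0.032,0],"twist":[0,0,0]}
    - {"delta_pos":[0.0145,-0.032,0],"twist":[0,0,0]}
    - {"delta_pos":[0.0145,-0.032,0],"twist":[0,0,0]}
    - {"delta_pos":[0.0145,-0.032,0],"twist":[0,0,0]}
    - {"delta_pos":[0.0117,-0.023,0],"twist":[0,0,0]}

```text
clock: 6.8
tool_pos: [523.6, 228.4, 266.1]
ee_rot: [-179.9, 0.1, 22.0]
contact_force: [1.2, -0.7, -2.7]
finger_gap: 20.5
gripper_force: 69.2
```

Call:
servo_tool:
  deltas:
    - {"delta_pos":[0,0,0],"twist":[0,0,0]}
    - {"delta_pos":[0,0,0],"twist":[0,0,0]}
    - {"delta_pos":[0,0,0],"twist":[0,0,0]}
    - {"delta_pos":[0,0,0],"twist":[0,0,0]}
    - {"delta_pos":[0,0,0],"twist":[0,0,0]}
    - {"delta_pos":[0,0,0],"twist":[0,0,0]}
    - {"delta_pos":[0,0,0],"twist":[0,0,0]}
    - {"delta_pos":[0,0,0],"twist":[0,0,0]}
    - {"delta_pos":[0,0,0],"twist":[0,0,0]}
    - {"delta_pos":[0,0,0],"twist":[0,0,0]}

```text
clock: 7.63
tool_pos: [525.4, 225.3, 266.3]
ee_rot: [-180.0, 0.0, 21.9]
contact_force: [0.1, 1.0, -2.9]
finger_gap: 20.4
gripper_force: 69.3
```

```bash
python3 - <<'E'
from h import *
st=ctrl.read_state(); print(st["clock"],st["tool_pos"],st["contact_force"])
ims=[]
P={}
for n in ["wrist","side","scene"]:
    s=snap(n)
    np.save(n+"_j.npy",s,allow_pickle=True)
    for t in ["drift","stop_axis","eye"]:
        rs=spotter.mark_of(t,n)
        print(n,t,[(np.round(r["xy"],1),round(r["score"],2)) for r in rs])
    c=proj(s,[525,226,150]).astype(int)
    x=int(np.clip(c[0]-95,0,560-190)); y=int(np.clip(c[1]-140,0,420-280)); print(n,x,y)
    ims.append(cv2.resize(s["color"][y:y+280,x:x+190],None,fx=1.4,fy=1.4,interpolation=2))
    for f in (1.4,): pass
cv2.imwrite("pics/j1.png",np.hstack(ims)[:,:,::-1])
E
```

```text
7.6333 [525.37463035 225.28819005 266.33154052] [ 0.07811935  1.00302038 -2.94791192]
wrist drift [(array([282.9, 210.6]), 0.81), (array([558.6, 345.3]), 0.46)]
wrist stop_axis [(array([282.9, 186.1]), 0.57)]
wrist eye [(array([280.9, 182.8]), 0.88)]
wrist 187 60
side drift [(array([287.3, 304.9]), 0.75), (array([356. , 172.3]), 0.52)]
side stop_axis [(array([287.3, 335.7]), 0.93)]
side eye [(array([289.3, 346.6]), 0.91)]
side 193 140
scene drift [(array([439.5, 201.8]), 0.98), (array([184.8, 238.6]), 0.63), (array([174.5, 219.2]), 0.56), (array([228.2, 217.9]), 0.37)]
scene stop_axis [(array([430.2, 238.7]), 0.66)]
scene eye [(array([425.6, 252. ]), 0.91)]
scene 340 75
```

View pics/j1.png

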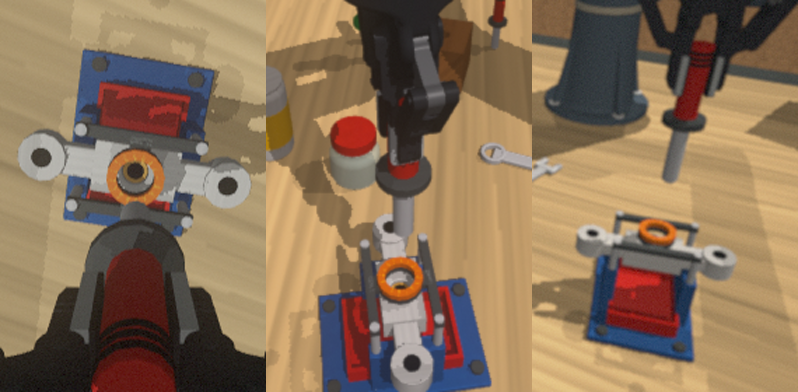

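The composite shows the drift held above the jig: wrist nose end about (285,207) with orange ring at (283,186), side ring at (289,340), scene ring at (430,242). Next I'll triangulate the ring, nose and flange.

```bash
cat > m.py <<'E'
from h import *
S={n:np.load(n+"_j.npy",allow_pickle=True).item() for n in ["wrist","side","scene"]}
def orange(s):
    hsv=cv2.cvtColor(s["color"],cv2.COLOR_RGB2HSV)
    m=((hsv[...,0]>=5)&(hsv[...,0]<=16)&(hsv[...,1]>190)&(hsv[...,2]>140)).astype(np.uint8)
    c=proj(s,[525,226,115]).astype(int)
    k=np.zeros_like(m);cv2.circle(k,tuple(int(v) for v in c),45,1,-1);m*=k
    return m
E
python3 - <<'E'
from m import *
for n,s in S.items():
    m=orange(s);ct,_=cv2.findContours(m,0,1);ct=max(ct,key=cv2.contourArea)
    h=cv2.convexHull(ct);e=cv2.fitEllipse(h);s["ring"]=e[0];print(n,np.round(e[0],1),np.round(e[1],1),len(ct))
o=[(S[n],S[n]["ring"]) for n in S];p=tri(o);print("ring",p,[np.round(proj(s,p)-q,1) for s,q in o])
for name,px in dict(nose=[(282.9,210.6),(287.3,304.9),(439.5,201.8)],eye=[(280.9,182.8),(289.3,346.6),(425.6,252)]).items():
    o=list(zip(S.values(),px));p=tri(o);print(name,p,[np.round(proj(s,p)-q,1) for s,q in o])
    p=tri(o[1:]);print(" 2cam",p)
for n in ["side","scene"]:
    for z in (171,235,243,313): print(n,z,np.round(proj(S[n],[525.4,225.3,z]),1))
# view crops, big
a=S["side"]["color"][230:380,230:345];b=S["scene"]["color"][95:275,385:500]
c=S["wrist"]["color"][140:260,225:345]
f=lambda i:cv2.resize(i,(260,int(260*i.shape[0]/i.shape[1])),interpolation=2)
L=[f(x) for x in (a,b,c)];H=max(x.shape[0] for x in L)
cv2.imwrite("pics/j2.png",np.hstack([np.pad(x,((0,H-x.shape[0]),(0,0),(0,0))) for x in L])[:,:,::-1])
E
```

```text
Traceback (most recent call last):
cv2.error: OpenCV(4.12.0) /io/opencv/modules/imgproc/src/shapedescr.cpp:361: error: (-201:Incorrect size of input array) There should be at least 5 points to fit the ellipse in function 'fitEllipseNoDirect'
```

```bash
sed -i 's/\[\.\.\.,1\]>190)&(hsv\[\.\.\.,2\]>140)/[...,1]>165)\&(hsv[...,2]>110)/' m.py
cat > a.py <<'E'
from m import *
for n,s in S.items():
    m=orange(s);ct,_=cv2.findContours(m,0,1);ct=max(ct,key=len)
    h=cv2.convexHull(np.argwhere(m>0)[:,::-1].astype(np.float32).copy());print(n,m.sum(),len(h),cv2.cvtColor(s["color"],cv2.COLOR_RGB2HSV)[171 if n=="wrist" else 330 if n=="side" else 238,283 if n=="wrist" else 288 if n=="side" else 418])
    e=cv2.fitEllipse(h);s["ring"]=e[0];print(n,np.round(e[0],1),np.round(e[1],1))
o=[(S[n],S[n]["ring"]) for n in S];p=tri(o);print("ring",p,[np.round(proj(s,p)-q,1) for s,q in o])
for name,px in dict(nose=[(282.9,210.6),(287.3,304.9),(439.5,201.8)],eye=[(280.9,182.8),(289.3,346.6),(425.6,252)]).items():
    o=list(zip(S.values(),px));p=tri(o);print(name,p,[np.round(proj(s,p)-q,1) for s,q in o])
    p=tri(o[1:]);print(" 2cam",p)
for n in ["wrist","side","scene"]:
    for z in (171,235,243,313): print(n,z,np.round(proj(S[n],[525.4,225.3,z]),1))
a=S["side"]["color"][230:380,230:345];b=S["scene"]["color"][95:275,385:500]
c=S["wrist"]["color"][140:260,225:345]
f=lambda i:cv2.resize(i,(260,int(260*i.shape[0]/i.shape[1])),interpolation=2)
L=[f(x) for x in (a,b,c)];H=max(x.shape[0] for x in L)
cv2.imwrite("pics/j2.png",np.hstack([np.pad(x,((0,H-x.shape[0]),(0,0),(0,0))) for x in L])[:,:,::-1])
E
python3 a.py
```

```text
wrist 659 27 [ 16 179 192]
wrist [283.4 187. ] [40.5 41.1]
side 545 24 [ 11 197 154]
side [288.4 338.6] [30.7 32.6]
scene 278 14 [ 14 217 226]
scene [429.1 239.9] [17.3 27.7]
ring [525.24195659 225.09872319 106.20996829] [array([-0.1, -0.5]), array([0.3, 0. ]), array([-0.1, -0.1])]
nose [525.44662964 226.51976627 174.41346119] [array([-1.1, -1.7]), array([ 0.9, -0.7]), array([-0.4, -0. ])]
 2cam [526.21907927 227.38267826 174.71145122]
eye [524.22197447 224.4556933   83.63346123] [array([ 2.5, -0.9]), array([0.3, 2.1]), array([ 0.4, -1.2])]
 2cam [525.30041615 223.17504543  83.22338109]
wrist 171 [283.3 208. ]
wrist 235 [283.5 243.4]
wrist 243 [283.5 249.5]
wrist 313 [284.1 336.9]
side 171 [288.3 305.2]
side 235 [288.1 265.5]
side 243 [288.1 260. ]
side 313 [287.8 205.5]
scene 171 [437.7 203.6]
scene 235 [447.4 162.8]
scene 243 [448.7 157.4]
scene 313 [461.1 105. ]
```

View pics/j2.png

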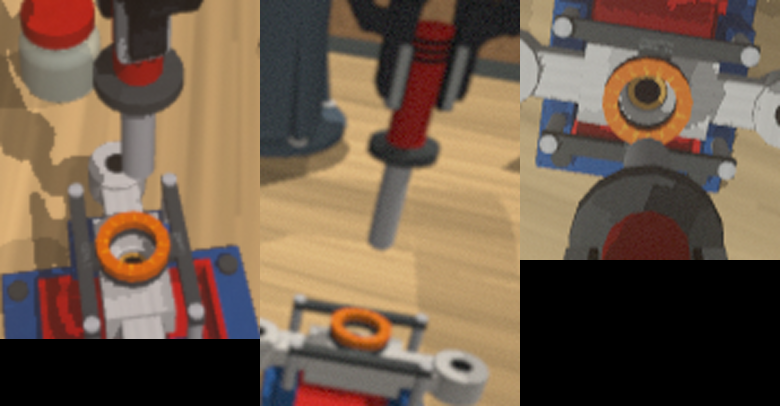

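The ring centre is at (525.2, 225.1). In the side view the nose and flange sit near column 291, where a drift on the tool axis would be at 288.3, so the drift is about 3 mm off in -x. I'll refine that with edge profiles.

```bash
cat > b.py <<'E'
from m import *
def edges(n,rows,c0,c1):
    g=cv2.GaussianBlur(cv2.cvtColor(S[n]["color"],cv2.COLOR_RGB2LAB).astype(float),(0,0),1)
    for r in rows:
        d=np.linalg.norm(np.diff(g[r,c0:c1],axis=0),axis=1)
        pk=[i for i in range(1,len(d)-1) if d[i]>d[i-1] and d[i]>=d[i+1] and d[i]>6]
        print(n,r,[(round(c0+i+.5,1),round(d[i])) for i in pk])
edges("side",(282,288,294,300,265),260,320)
edges("scene",(180,185,190,195),420,470)
edges("wrist",(205,210,250),235,335)
for z in (195,205,239): print([np.round(proj(S[n],[525.4,225.3,z]),1) for n in S])
E
python3 b.py
```

```text
side 282 [(282.5, 28), (293.5, 8), (298.5, 14)]
side 288 [(282.5, 25), (286.5, 7), (298.5, 13)]
side 294 [(282.5, 26), (286.5, 7), (298.5, 13)]
side 300 [(270.5, 21), (276.5, 38), (283.5, 18), (298.5, 13)]
side 265 [(270.5, 24), (283.5, 9), (298.5, 13), (310.5, 29)]
scene 180 [(436.5, 21), (448.5, 16)]
scene 185 [(435.5, 21), (447.5, 11)]
scene 190 [(434.5, 23), (446.5, 11)]
scene 195 [(433.5, 27), (445.5, 14)]
wrist 205 [(241.5, 31), (272.5, 17), (278.5, 13), (289.5, 13), (293.5, 13), (304.5, 14), (307.5, 20), (313.5, 10), (319.5, 8), (323.5, 31)]
wrist 210 [(240.5, 17), (273.5, 7), (303.5, 10), (307.5, 15), (313.5, 9), (322.5, 27)]
wrist 250 [(247.5, 27), (264.5, 14), (302.5, 8), (318.5, 43)]
[array([283.3, 219.1]), array([288.3, 291.1]), array([441.2, 188.9])]
[array([283.4, 224.4]), array([288.2, 285. ]), array([442.7, 182.6])]
[array([283.5, 246.4]), array([288.1, 262.8]), array([448.1, 160.1])]
```

Call:
servo_tool:
  deltas:
    - {"delta_pos":[0.0022,0.0003,0],"twist":[0,0,0]}
    - {"delta_pos":[0,0,0.005],"twist":[0,0,0]}
    - {"delta_pos":[0,0,0.01],"twist":[0,0,0]}
    - {"delta_pos":[0,0,0.01],"twist":[0,0,0]}
    - {"delta_pos":[0,0,0.01],"twist":[0,0,0]}
    - {"delta_pos":[0,0,0.01],"twist":[0,0,0]}
    - {"delta_pos":[0,0,0.005],"twist":[0,0,0]}
    - {"delta_pos":[0,0,0],"twist":[0,0,0]}
    - {"delta_pos":[0,0,0],"twist":[0,0,0]}
    - {"delta_pos":[0,0,0],"twist":[0,0,0]}
  grip_force: 90

```text
clock: 9.07
tool_pos: [527.9, 226.1, 216.6]
ee_rot: [180.0, -0.1, 21.9]
contact_force: [-0.3, 0.3, -3.5]
finger_gap: 20.0
gripper_force: 87.9
```

```bash
python3 - <<'E'
from h import *
st=ctrl.read_state(); print(st["clock"],st["tool_pos"],st["contact_force"])
ims=[]
for n in ["wrist","side","scene"]:
    s=snap(n); np.save(n+"_j.npy",s,allow_pickle=True)
    c=proj(s,[525,226,120]).astype(int); x,y=c[0]-40,min(c[1]-60,310); print(n,x,y)
    ims.append(cv2.resize(s["color"][y:y+110,x:x+80],None,fx=3.3,fy=3.3,interpolation=2))
cv2.imwrite("pics/j3.png",np.hstack(ims)[:,:,::-1])
E
```

```text
9.0667 [527.9352116  226.13416526 216.60686353] [-0.32370515  0.26421565 -3.5153787 ]
wrist 241 151
side 248 272
scene 391 172
```

View pics/j3.png

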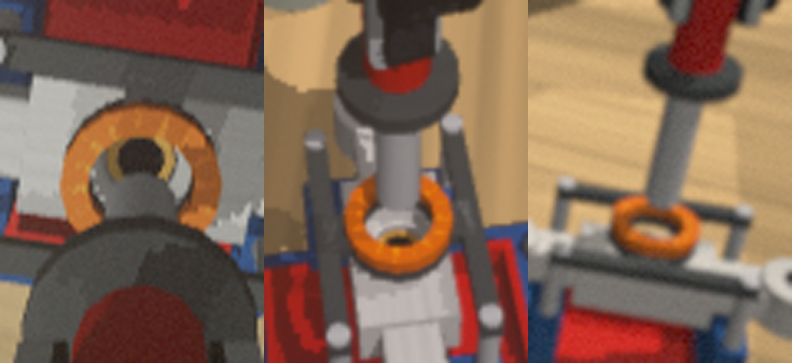

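The nose is centred on the ring in all three crops (side column 398 for both, wrist 142 against 141). I'll descend through the ring.

Call:
servo_tool:
  deltas:
    - {"delta_pos":[0,0,0.003],"twist":[0,0,0]}
    - {"delta_pos":[0,0,0.003],"twist":[0,0,0]}
    - {"delta_pos":[0,0,0.003],"twist":[0,0,0]}
    - {"delta_pos":[0,0,0.003],"twist":[0,0,0]}
    - {"delta_pos":[0,0,0.003],"twist":[0,0,0]}
    - {"delta_pos":[0,0,0.003],"twist":[0,0,0]}
    - {"delta_pos":[0,0,0.003],"twist":[0,0,0]}
    - {"delta_pos":[0,0,0.003],"twist":[0,0,0]}
    - {"delta_pos":[0,0,0.002],"twist":[0,0,0]}
    - {"delta_pos":[0,0,0],"twist":[0,0,0]}

```text
clock: 10.05
tool_pos: [527.2, 226.0, 189.7]
ee_rot: [-180.0, 0.1, 21.9]
contact_force: [0.4, -0.2, -2.6]
finger_gap: 20.6
gripper_force: 87.9
```

Call:
servo_tool:
  deltas:
    - {"delta_pos":[0,0,0.001],"twist":[0,0,0]}
    - {"delta_pos":[0,0,0.001],"twist":[0,0,0]}
    - {"delta_pos":[0,0,0.001],"twist":[0,0,0]}
    - {"delta_pos":[0,0,0.001],"twist":[0,0,0]}
    - {"delta_pos":[0,0,0.001],"twist":[0,0,0]}
    - {"delta_pos":[0,0,0.001],"twist":[0,0,0]}
    - {"delta_pos":[0,0,0.001],"twist":[0,0,0]}
    - {"delta_pos":[0,0,0.001],"twist":[0,0,0]}
    - {"delta_pos":[0,0,0.001],"twist":[0,0,0]}
    - {"delta_pos":[0,0,0.001],"twist":[0,0,0]}

```text
clock: 10.88
tool_pos: [528.3, 226.3, 182.4]
ee_rot: [180.0, -0.1, 21.9]
contact_force: [-3.0, -0.5, 14.6]
finger_gap: 20.1
gripper_force: 88.8
```

Call:
servo_tool:
  deltas:
    - {"delta_pos":[0,0,0.001],"twist":[0,0,0]}
    - {"delta_pos":[0,0,0.001],"twist":[0,0,0]}
    - {"delta_pos":[0,0,0.001],"twist":[0,0,0]}
    - {"delta_pos":[0,0,0.001],"twist":[0,0,0]}
    - {"delta_pos":[0,0,0.001],"twist":[0,0,0]}
    - {"delta_pos":[0,0,0.001],"twist":[0,0,0]}
    - {"delta_pos":[0,0,0],"twist":[0,0,0]}
    - {"delta_pos":[0,0,0],"twist":[0,0,0]}
    - {"delta_pos":[0,0,0],"twist":[0,0,0]}
    - {"delta_pos":[0,0,0],"twist":[0,0,0]}

```text
clock: 11.72
tool_pos: [528.2, 226.3, 176.9]
ee_rot: [180.0, -0.1, 21.9]
contact_force: [-3.1, -0.6, 10.4]
finger_gap: 20.0
gripper_force: 89.0
```

Call:
servo_tool:
  deltas:
    - {"delta_pos":[-0.0006,-0.0002,0.001],"twist":[0,0,0]}
    - {"delta_pos":[0,0,0.001],"twist":[0,0,0]}
    - {"delta_pos":[0,0,0.001],"twist":[0,0,0]}
    - {"delta_pos":[0,0,0.001],"twist":[0,0,0]}
    - {"delta_pos":[0,0,0.001],"twist":[0,0,0]}
    - {"delta_pos":[0,0,0.001],"twist":[0,0,0]}
    - {"delta_pos":[0,0,0.001],"twist":[0,0,0]}
    - {"delta_pos":[0,0,0.001],"twist":[0,0,0]}
    - {"delta_pos":[0,0,0],"twist":[0,0,0]}
    - {"delta_pos":[0,0,0],"twist":[0,0,0]}

```text
clock: 12.55
tool_pos: [527.8, 226.2, 168.6]
ee_rot: [180.0, -0.2, 21.9]
contact_force: [-1.3, -0.0, 9.4]
finger_gap: 20.4
gripper_force: 89.0
```

Call:
servo_tool:
  deltas:
    - {"delta_pos":[0,0,0.0005],"twist":[0,0,0]}
    - {"delta_pos":[0,0,0.0005],"twist":[0,0,0]}
    - {"delta_pos":[0,0,0.0005],"twist":[0,0,0]}
    - {"delta_pos":[0,0,0.0005],"twist":[0,0,0]}
    - {"delta_pos":[0,0,0.0005],"twist":[0,0,0]}
    - {"delta_pos":[0,0,0.0005],"twist":[0,0,0]}
    - {"delta_pos":[0,0,0.0005],"twist":[0,0,0]}
    - {"delta_pos":[0,0,0.0005],"twist":[0,0,0]}
    - {"delta_pos":[0,0,0.0005],"twist":[0,0,0]}
    - {"delta_pos":[0,0,0.0005],"twist":[0,0,0]}

```text
clock: 13.38
tool_pos: [527.2, 226.1, 161.0]
ee_rot: [180.0, -0.0, 21.9]
contact_force: [0.6, 0.4, -3.1]
finger_gap: 20.0
gripper_force: 88.2
```

Call:
servo_tool:
  deltas:
    - {"delta_pos":[0,0,0.0005],"twist":[0,0,0]}
    - {"delta_pos":[0,0,0.0005],"twist":[0,0,0]}
    - {"delta_pos":[0,0,0.0005],"twist":[0,0,0]}
    - {"delta_pos":[0,0,0.0005],"twist":[0,0,0]}
    - {"delta_pos":[0,0,0.0005],"twist":[0,0,0]}
    - {"delta_pos":[0,0,0.0005],"twist":[0,0,0]}
    - {"delta_pos":[0,0,0.0005],"twist":[0,0,0]}
    - {"delta_pos":[0,0,0.0005],"twist":[0,0,0]}
    - {"delta_pos":[0,0,0],"twist":[0,0,0]}
    - {"delta_pos":[0,0,0],"twist":[0,0,0]}

```text
clock: 14.22
tool_pos: [527.0, 226.1, 157.3]
ee_rot: [180.0, -0.0, 21.9]
contact_force: [1.5, 0.4, -2.6]
finger_gap: 20.3
gripper_force: 88.1
```

Call:
servo_tool:
  deltas:
    - {"delta_pos":[0.0003,0,0.0005],"twist":[0,0,0]}
    - {"delta_pos":[0,0,0.0005],"twist":[0,0,0]}
    - {"delta_pos":[0,0,0.0005],"twist":[0,0,0]}
    - {"delta_pos":[0,0,0.0005],"twist":[0,0,0]}
    - {"delta_pos":[0,0,0.0005],"twist":[0,0,0]}
    - {"delta_pos":[0,0,0.0005],"twist":[0,0,0]}
    - {"delta_pos":[0,0,0.0005],"twist":[0,0,0]}
    - {"delta_pos":[0,0,0.0005],"twist":[0,0,0]}
    - {"delta_pos":[0,0,0.0005],"twist":[0,0,0]}
    - {"delta_pos":[0,0,0],"twist":[0,0,0]}

```text
clock: 15.05
tool_pos: [527.1, 226.1, 152.7]
ee_rot: [-180.0, 0.0, 21.9]
contact_force: [2.5, -0.2, -2.1]
finger_gap: 20.4
gripper_force: 88.1
```

```bash
python3 - <<'E'
from h import *
ims=[]
for n in ["side","scene"]:
    s=snap(n)
    c=proj(s,[525,226,100]).astype(int); x,y=c[0]-55,min(c[1]-60,300); print(n,x,y)
    ims.append(cv2.resize(s["color"][y:y+120,x:x+110],None,fx=3.5,fy=3.5,interpolation=2))
cv2.imwrite("pics/j4.png",np.hstack(ims)[:,:,::-1])
print([(np.round(r["xy"]),r["score"],atz(s,r["xy"],14)) for r in spotter.mark_of("bushing","scene")])
E
```

```text
side 233 282
scene 373 183
[(array([419., 291.]), 0.66, array([540.9242674 , 229.65159352,  14.        ]))]
```

View pics/j4.png

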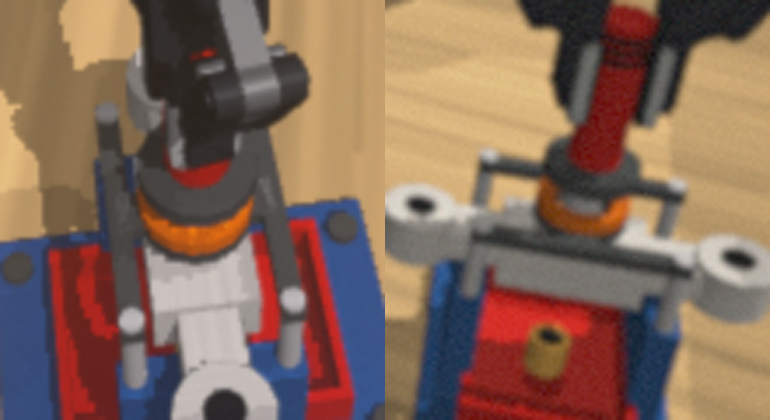

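The bushing lies in the tray (scene crop at (547,350)) and the flange is still a few mm above the cushion. I'll keep lowering gently.

Call:
servo_tool:
  deltas:
    - {"delta_pos":[0.0005,0,0.0005],"twist":[0,0,0]}
    - {"delta_pos":[0,0,0.0005],"twist":[0,0,0]}
    - {"delta_pos":[0,0,0.0005],"twist":[0,0,0]}
    - {"delta_pos":[0,0,0.0005],"twist":[0,0,0]}
    - {"delta_pos":[0,0,0.0005],"twist":[0,0,0]}
    - {"delta_pos":[0,0,0.0005],"twist":[0,0,0]}
    - {"delta_pos":[0,0,0.0005],"twist":[0,0,0]}
    - {"delta_pos":[0,0,0.0005],"twist":[0,0,0]}
    - {"delta_pos":[0,0,0.0005],"twist":[0,0,0]}
    - {"delta_pos":[0,0,0],"twist":[0,0,0]}

```text
clock: 16.03
tool_pos: [527.4, 226.3, 148.1]
ee_rot: [-180.0, 0.0, 21.9]
contact_force: [1.5, 1.3, -3.4]
finger_gap: 20.2
gripper_force: 88.1
```

Call:
servo_tool:
  deltas:
    - {"delta_pos":[0,0,0.0005],"twist":[0,0,0]}
    - {"delta_pos":[0,0,0.0005],"twist":[0,0,0]}
    - {"delta_pos":[0,0,0.0005],"twist":[0,0,0]}
    - {"delta_pos":[0,0,0.0005],"twist":[0,0,0]}
    - {"delta_pos":[0,0,0.0005],"twist":[0,0,0]}
    - {"delta_pos":[0,0,0],"twist":[0,0,0]}
    - {"delta_pos":[0,0,0],"twist":[0,0,0]}
    - {"delta_pos":[0,0,0],"twist":[0,0,0]}
    - {"delta_pos":[0,0,0],"twist":[0,0,0]}
    - {"delta_pos":[0,0,0],"twist":[0,0,0]}

```text
clock: 16.87
tool_pos: [527.5, 226.3, 145.8]
ee_rot: [-180.0, 0.0, 21.9]
contact_force: [0.3, -0.4, -3.2]
finger_gap: 19.8
gripper_force: 88.1
```

Call:
servo_tool:
  deltas:
    - {"delta_pos":[0,0,0.0005],"twist":[0,0,0]}
    - {"delta_pos":[0,0,0.0005],"twist":[0,0,0]}
    - {"delta_pos":[0,0,0.0005],"twist":[0,0,0]}
    - {"delta_pos":[0,0,0.0005],"twist":[0,0,0]}
    - {"delta_pos":[0,0,0.0005],"twist":[0,0,0]}
    - {"delta_pos":[0,0,0.0005],"twist":[0,0,0]}
    - {"delta_pos":[0,0,0.0005],"twist":[0,0,0]}
    - {"delta_pos":[0,0,0],"twist":[0,0,0]}
    - {"delta_pos":[0,0,0],"twist":[0,0,0]}
    - {"delta_pos":[0,0,0],"twist":[0,0,0]}

```text
clock: 17.7
tool_pos: [527.6, 226.3, 142.3]
ee_rot: [-180.0, -0.0, 21.9]
contact_force: [-0.2, -0.4, -3.1]
finger_gap: 20.3
gripper_force: 88.1
```

Call:
servo_tool:
  deltas:
    - {"delta_pos":[0,0,0.0005],"twist":[0,0,0]}
    - {"delta_pos":[0,0,0.0005],"twist":[0,0,0]}
    - {"delta_pos":[0,0,0.0005],"twist":[0,0,0]}
    - {"delta_pos":[0,0,0.0005],"twist":[0,0,0]}
    - {"delta_pos":[0,0,0.0005],"twist":[0,0,0]}
    - {"delta_pos":[0,0,0.0005],"twist":[0,0,0]}
    - {"delta_pos":[0,0,0],"twist":[0,0,0]}
    - {"delta_pos":[0,0,0],"twist":[0,0,0]}
    - {"delta_pos":[0,0,0],"twist":[0,0,0]}
    - {"delta_pos":[0,0,0],"twist":[0,0,0]}

```text
clock: 18.53
tool_pos: [527.8, 226.4, 140.1]
ee_rot: [180.0, -0.0, 21.9]
contact_force: [-1.5, -0.8, 5.5]
finger_gap: 20.2
gripper_force: 88.2
```

Call:
servo_tool:
  deltas:
    - {"delta_pos":[0,0,0.0005],"twist":[0,0,0]}
    - {"delta_pos":[0,0,0.0005],"twist":[0,0,0]}
    - {"delta_pos":[0,0,0],"twist":[0,0,0]}
    - {"delta_pos":[0,0,0],"twist":[0,0,0]}
    - {"delta_pos":[0,0,0],"twist":[0,0,0]}
    - {"delta_pos":[0,0,0],"twist":[0,0,0]}
    - {"delta_pos":[0,0,0],"twist":[0,0,0]}
    - {"delta_pos":[0,0,0],"twist":[0,0,0]}
    - {"delta_pos":[0,0,0],"twist":[0,0,0]}
    - {"delta_pos":[0,0,0],"twist":[0,0,0]}

```text
clock: 19.37
tool_pos: [527.8, 226.4, 139.5]
ee_rot: [180.0, -0.1, 21.9]
contact_force: [-2.3, -1.2, 8.4]
finger_gap: 20.1
gripper_force: 88.5
```

```bash
python3 - <<'E'
from h import *
print(ctrl.read_state()["contact_force"])
ims=[]
for n in ["side","scene"]:
    s=snap(n)
    c=proj(s,[525,226,100]).astype(int); x,y=c[0]-55,min(c[1]-60,300)
    ims.append(cv2.resize(s["color"][y:y+120,x:x+110],None,fx=3.5,fy=3.5,interpolation=2))
cv2.imwrite("pics/j5.png",np.hstack(ims)[:,:,::-1])
E
```

```text
[-2.33370223 -1.17508628  8.36300489]
```

View pics/j5.png

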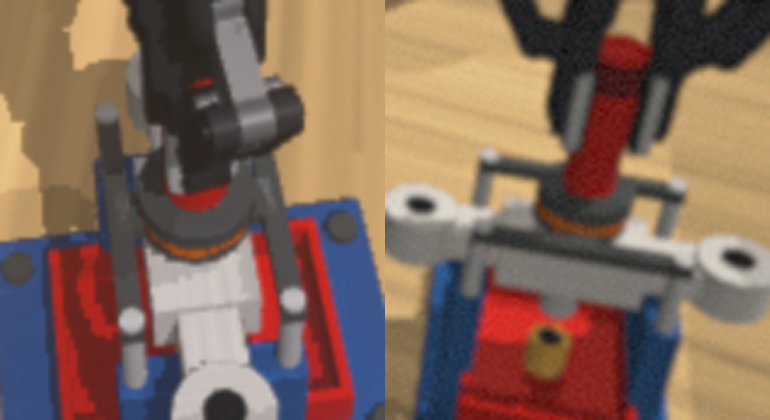

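The flange is seated on the orange cushion at about 11 N and has been held for over 0.5 s, with the bushing in the tray. Now I'll lift out and return.

Call:
servo_tool:
  deltas:
    - {"delta_pos":[0,0,-0.003],"twist":[0,0,0]}
    - {"delta_pos":[0,0,-0.006],"twist":[0,0,0]}
    - {"delta_pos":[0,0,-0.01],"twist":[0,0,0]}
    - {"delta_pos":[0,0,-0.015],"twist":[0,0,0]}
    - {"delta_pos":[0,0,-0.02],"twist":[0,0,0]}
    - {"delta_pos":[0,0,-0.02],"twist":[0,0,0]}
    - {"delta_pos":[0,0,-0.02],"twist":[0,0,0]}
    - {"delta_pos":[0,0,-0.02],"twist":[0,0,0]}
    - {"delta_pos":[0,0,-0.012],"twist":[0,0,0]}
    - {"delta_pos":[0,0,-0.004],"twist":[0,0,0]}

```text
clock: 20.3
tool_pos: [528.7, 226.6, 271.0]
ee_rot: [180.0, -0.3, 21.9]
contact_force: [-0.0, 0.7, -2.4]
finger_gap: 20.1
gripper_force: 88.0
```

Call:
servo_tool:
  deltas:
    - {"delta_pos":[-0.007,0.015,0],"twist":[0,0,0]}
    - {"delta_pos":[-0.014,0.03,0],"twist":[0,0,0]}
    - {"delta_pos":[-0.014,0.03,0],"twist":[0,0,0]}
    - {"delta_pos":[-0.014,0.03,0],"twist":[0,0,0]}
    - {"delta_pos":[-0.014,0.03,0],"twist":[0,0,0]}
    - {"delta_pos":[-0.014,0.03,0],"twist":[0,0,0]}
    - {"delta_pos":[-0.014,0.03,0],"twist":[0,0,0]}
    - {"delta_pos":[-0.014,0.03,0],"twist":[0,0,0]}
    - {"delta_pos":[-0.014,0.03,0],"twist":[0,0,0]}
    - {"delta_pos":[-0.014,0.03,0],"twist":[0,0,0]}

```text
clock: 21.13
tool_pos: [509.3, -89.0, 267.7]
ee_rot: [-179.9, 0.1, 21.9]
contact_force: [0.2, 1.0, -3.8]
finger_gap: 20.0
gripper_force: 88.3
```

Call:
servo_tool:
  deltas:
    - {"delta_pos":[-0.014,0.03,0],"twist":[0,0,0]}
    - {"delta_pos":[-0.014,0.03,0],"twist":[0,0,0]}
    - {"delta_pos":[-0.008,0.018,0],"twist":[0,0,0]}
    - {"delta_pos":[-0.003,0.008,0],"twist":[0,0,0]}
    - {"delta_pos":[0,0,0],"twist":[0,0,0]}
    - {"delta_pos":[0,0,0],"twist":[0,0,0]}
    - {"delta_pos":[0,0,0],"twist":[0,0,0]}
    - {"delta_pos":[0,0,0],"twist":[0,0,0]}
    - {"delta_pos":[0,0,0],"twist":[0,0,0]}
    - {"delta_pos":[0,0,0],"twist":[0,0,0]}

```text
clock: 21.97
tool_pos: [506.3, -181.0, 268.4]
ee_rot: [-180.0, -0.0, 22.0]
contact_force: [-0.2, 0.6, -2.2]
finger_gap: 19.9
gripper_force: 88.3
```

```bash
python3 - <<'E'
from h import *
st=ctrl.read_state();print(st["clock"],st["tool_pos"],st["ee_rot"])
R=Ro.from_euler("xyz",st["ee_rot"],degrees=True).as_matrix()
print(R.T@(np.array([506.0,-182.4,0])-st["tool_pos"]))
E
```

```text
21.9667 [ 506.29546845 -180.95944999  268.38708388] [-1.79988163e+02 -9.61680531e-04  2.19677229e+01]
[ -0.81740764   1.28087789 268.3868113 ]
```

Call:
servo_tool:
  deltas:
    - {"delta_pos":[-0.0008,0.0013,0.005],"twist":[0,0,0]}
    - {"delta_pos":[0,0,0.015],"twist":[0,0,0]}
    - {"delta_pos":[0,0,0.02],"twist":[0,0,0]}
    - {"delta_pos":[0,0,0.02],"twist":[0,0,0]}
    - {"delta_pos":[0,0,0.015],"twist":[0,0,0]}
    - {"delta_pos":[0,0,0.01],"twist":[0,0,0]}
    - {"delta_pos":[0,0,0.005],"twist":[0,0,0]}
    - {"delta_pos":[0,0,0.002],"twist":[0,0,0]}
    - {"delta_pos":[0,0,0],"twist":[0,0,0]}
    - {"delta_pos":[0,0,0],"twist":[0,0,0]}

```text
clock: 22.8
tool_pos: [506.6, -183.9, 177.0]
ee_rot: [179.9, -0.1, 21.9]
contact_force: [0.2, 0.8, -2.4]
finger_gap: 20.1
gripper_force: 88.4
```

Call:
servo_tool:
  deltas:
    - {"delta_pos":[0,0,0.002],"twist":[0,0,0]}
    - {"delta_pos":[0,0,0.002],"twist":[0,0,0]}
    - {"delta_pos":[0,0,0.002],"twist":[0,0,0]}
    - {"delta_pos":[0,0,0.002],"twist":[0,0,0]}
    - {"delta_pos":[0,0,0.002],"twist":[0,0,0]}
    - {"delta_pos":[0,0,0.002],"twist":[0,0,0]}
    - {"delta_pos":[0,0,0.002],"twist":[0,0,0]}
    - {"delta_pos":[0,0,0.002],"twist":[0,0,0]}
    - {"delta_pos":[0,0,0],"twist":[0,0,0]}
    - {"delta_pos":[0,0,0],"twist":[0,0,0]}

```text
clock: 23.63
tool_pos: [505.9, -183.5, 160.1]
ee_rot: [-180.0, 0.0, 21.9]
contact_force: [0.4, -0.4, -3.3]
finger_gap: 20.4
gripper_force: 88.4
```

Call:
servo_tool:
  deltas:
    - {"delta_pos":[0.0003,-0.0006,0.003],"twist":[0,0,0]}
    - {"delta_pos":[0,0,0.006],"twist":[0,0,0]}
    - {"delta_pos":[0,0,0.007],"twist":[0,0,0]}
    - {"delta_pos":[0,0,0.007],"twist":[0,0,0]}
    - {"delta_pos":[0,0,0.007],"twist":[0,0,0]}
    - {"delta_pos":[0,0,0.007],"twist":[0,0,0]}
    - {"delta_pos":[0,0,0.007],"twist":[0,0,0]}
    - {"delta_pos":[0,0,0.006],"twist":[0,0,0]}
    - {"delta_pos":[0,0,0.003],"twist":[0,0,0]}
    - {"delta_pos":[0,0,0],"twist":[0,0,0]}

```text
clock: 24.47
tool_pos: [505.6, -182.6, 106.4]
ee_rot: [-179.9, 0.1, 21.9]
contact_force: [-0.2, 0.4, -3.4]
finger_gap: 20.0
gripper_force: 88.4
```

Call:
servo_tool:
  deltas:
    - {"delta_pos":[0,0,0.0006],"twist":[0,0,0]}
    - {"delta_pos":[0,0,0.0006],"twist":[0,0,0]}
    - {"delta_pos":[0,0,0.0006],"twist":[0,0,0]}
    - {"delta_pos":[0,0,0.0006],"twist":[0,0,0]}
    - {"delta_pos":[0,0,0.0006],"twist":[0,0,0]}
    - {"delta_pos":[0,0,0.0006],"twist":[0,0,0]}
    - {"delta_pos":[0,0,0.0006],"twist":[0,0,0]}
    - {"delta_pos":[0,0,0],"twist":[0,0,0]}
    - {"delta_pos":[0,0,0],"twist":[0,0,0]}
    - {"delta_pos":[0,0,0],"twist":[0,0,0]}

```text
clock: 25.3
tool_pos: [506.0, -182.9, 103.1]
ee_rot: [180.0, -0.0, 21.9]
contact_force: [0.5, -0.3, -3.0]
finger_gap: 20.0
gripper_force: 88.4
```

Not yet bearing on the block, so a little further down.

Call:
servo_tool:
  deltas:
    - {"delta_pos":[0,0,0.0005],"twist":[0,0,0]}
    - {"delta_pos":[0,0,0.0005],"twist":[0,0,0]}
    - {"delta_pos":[0,0,0.0005],"twist":[0,0,0]}
    - {"delta_pos":[0,0,0.0005],"twist":[0,0,0]}
    - {"delta_pos":[0,0,0],"twist":[0,0,0]}
    - {"delta_pos":[0,0,0],"twist":[0,0,0]}
    - {"delta_pos":[0,0,0],"twist":[0,0,0]}
    - {"delta_pos":[0,0,0],"twist":[0,0,0]}
    - {"delta_pos":[0,0,0],"twist":[0,0,0]}
    - {"delta_pos":[0,0,0],"twist":[0,0,0]}

```text
clock: 26.13
tool_pos: [506.1, -183.0, 102.0]
ee_rot: [180.0, -0.0, 21.9]
contact_force: [-1.9, 0.7, 4.6]
finger_gap: 19.9
gripper_force: 89.2
```

It is seated: 7.6 N of bearing at the same height as at the grasp. Releasing.

Call:
servo_tool:
  deltas:
    - {"delta_pos":[0,0,-0.001],"twist":[0,0,0]}
    - {"delta_pos":[0,0,0],"twist":[0,0,0]}
    - {"delta_pos":[0,0,0],"twist":[0,0,0]}
    - {"delta_pos":[0,0,0],"twist":[0,0,0]}
    - {"delta_pos":[0,0,0],"twist":[0,0,0]}
    - {"delta_pos":[0,0,0],"twist":[0,0,0]}
    - {"delta_pos":[0,0,0],"twist":[0,0,0]}
    - {"delta_pos":[0,0,0],"twist":[0,0,0]}
    - {"delta_pos":[0,0,0],"twist":[0,0,0]}
    - {"delta_pos":[0,0,0],"twist":[0,0,0]}
  grip: 0.0854

```text
clock: 26.97
tool_pos: [506.0, -182.9, 102.1]
ee_rot: [-180.0, 0.0, 21.9]
contact_force: [0.7, -0.7, 1.0]
finger_gap: 85.5
gripper_force: 0.0
```

Call:
servo_tool:
  deltas:
    - {"delta_pos":[0,0,-0.005],"twist":[0,0,0]}
    - {"delta_pos":[0,0,-0.01],"twist":[0,0,0]}
    - {"delta_pos":[0,0,-0.02],"twist":[0,0,0]}
    - {"delta_pos":[0,0,-0.02],"twist":[0,0,0]}
    - {"delta_pos":[0,0,-0.02],"twist":[0,0,0]}
    - {"delta_pos":[0,0,-0.02],"twist":[0,0,0]}
    - {"delta_pos":[0,0,-0.02],"twist":[0,0,0]}
    - {"delta_pos":[0,0,-0.01],"twist":[0,0,0]}
    - {"delta_pos":[0,0,0],"twist":[0,0,0]}
    - {"delta_pos":[0,0,0],"twist":[0,0,0]}

```text
clock: 27.8
tool_pos: [506.1, -182.9, 227.6]
ee_rot: [179.9, -0.0, 21.9]
contact_force: [0.8, 0.6, -1.1]
finger_gap: 85.2
gripper_force: 0.0
```

```bash
python3 - <<'E'
from h import *
ims=[]
for n in ["scene","side"]:
    s=snap(n)
    for p in ([505,-183,90],[530,226,60]):
        c=proj(s,p).astype(int); x,y=max(c[0]-45,0),min(max(c[1]-60,0),300)
        ims.append(cv2.resize(s["color"][y:y+120,x:x+90],None,fx=2.2,fy=2.2,interpolation=2))
cv2.imwrite("pics/f.png",np.hstack(ims)[:,:,::-1])
E
```

```text
(no output)
```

View pics/f.png

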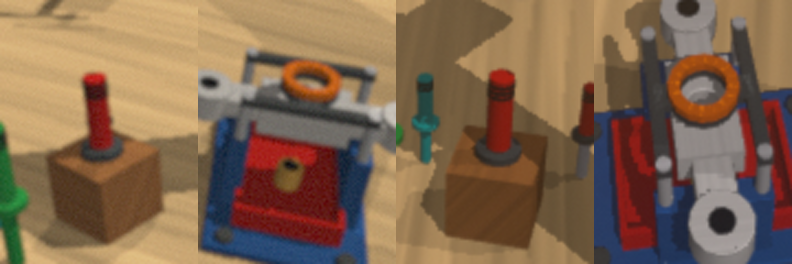

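The final view shows the drift upright in the block with its flange flush on top. The bushing is in the tray (crop at (290,173)), the eye is empty and the gripper is clear.

```bash
python3 -c "
from station import ctrl
print(ctrl.job_done())"
```

```text
the job is handed in; nothing more can be done
None
```

The bushing is out and in the tray, the flange was held on the stop ring at about 11 N, and the drift is back home in its block; the job was handed in at about 28 s, and no verdict was shown.

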